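Hold the sprung hanging rod out to its mark

ROBOT

A 6-joint arm with a two-finger parallel gripper is mounted at the origin on the work surface. World frame = base frame: x ahead of the robot, y to its left, z up, the work surface at z = 0. Lengths are in m, angles in rad, forces in N, time in s.
With the tool pointing down it reaches from about 0.275 to 0.75 m from the base axis. Payload 10.2 kg.
Tool frame: the origin (TCP) lies between the finger pads; the fingertips stand manip.nose_length ahead of it and the grasp point (between the pads) lies 8 mm behind it (manip.nose_length is the distance from the TCP to the fingertips, in m); z points along the fingers, y is the direction in which the jaws open and shut (so a half turn about z gives the same grasp; the last joint's range is limited). The gripper opens to 85 mm and grips with 20 to 120 N. Pads are 22 mm wide; open, the fingers measure 114 mm over their backs; the gripper's body (76 mm by 85 mm) begins 54 mm behind the grasp point. The pads swing forward as they close: fully open they stand 13 mm farther back than shut.
Start: joints at [-1.56, 0.313, 1.498, -0, 1.331, -0.223], TCP at [0.122, -0.511, 0.216] pointing down, gripper open.
Joint ranges: [-2.94, 2.94], [-0.97, 2.17], [0.19, 2.56], [-1.23, 4.37], [0.02, 3.11], [-2.88, 2.88]. Speed limits (rad/s): [2.39, 2.39, 3.01, 3.14, 3.14, 3.14].

INTERFACE

Orientations are given as a 3x3 rotation matrix whose columns are the frame's x, y, z axes.
In Python, from workcell import manip gives the robot as it stands.
- The arm moves only by the tool arm_command, never from a script. Its argument "motion" is a list of rows, each a list of 7 numbers: the finger opening in cm, from 0 to 8.54, then the shift along the tool's x, y, z in cm, then the turn, a rotation vector about the tool's x, y, z in degrees. A call has 1 to 20 rows; each row shifts and turns the commanded pose from where the row before left it, along the tool's axes as they then stand; what a row does not reach is not made up. A row lasts 1/12 s, in which the tool goes at most 41.7 mm and 7.16 degrees, less where a joint would pass 70% of its speed; a pose out of reach is approached as far as the arm can. A call is refused whole if a number of a shift passes 4.17 or a number of a turn 7.16, either way. A call with a gripper value outside its range is refused whole. The fingers move at their own pace and stop on an object; "squeeze" is the grip in N (left out, the last holds). Time passes only in rows, so rows that do not move let the fingers close. It gives the time, the measured TCP pose, the force and the opening at its end, in the units of the state.
- manip.sense(): the state, without advancing time (a new reading comes with each control period).
- manip.grab_frame(name): name is "scene" or "top" or "wrist"; returns the picture (384x512x3 uint8, red, green, blue); there is no depth.
- manip.camera_params(name): a dict with "mtx" (3x3 intrinsics, pixels), "dist_coeffs" ([k1, k2, p1, p2, k3] as OpenCV has them; the pictures are not rectified), "eye" and "orientation" of the camera in the world. Camera axes: x right, y down, z forward; pixel columns grow to the right and rows downward; lengths in m; the calibration is good to about 2 mm. A picture is of the moment at which its call begins: read the wrist's pose just before it. camera_params takes no time and is no camera call; for the wrist camera it gives the pose at the moment of the call.
- manip.sign_off(): hands the job in, once; it reports no verdict.
The state is a dict: "time_s": time; "qpos": joint angles; "joint_velocities": joint speeds; "tau": joint torques, N m; "tcp_pos": TCP position; "ee_rot": TCP orientation; "wrist_force": force on the tool from outside, world axes, zero at the start; "wrist_torque": the same for the moment, N m; "grip_width": opening from 0.0 (shut) to 1.0 (fully open).
Only numpy, scipy, OpenCV 4.12 (cv2) and the standard library are available. Lean on these libraries where they do the work, as an engineer would, in place of code of your own. Each camera call takes 0.05 s, during which the arm holds its last target.

TASK

The coin cup stands in the way of the sprung pull-out rod for hanging the bead loops: first slide it sideways along the ledge, upright and without lifting it, from its ring into the free ring inlaid in the ledge, and let go of it. Then pull the rod out by its upright handle against its spring until the handle stands right over the length mark (the straight strip inlaid across the ledge), and finish while still gripping the handle and holding the rod there at rest. Leave the turntable's things, the dish and the tin as they are.

Things in the scene. Friction and masses are not known exactly. Their poses are not given: they have to be found in the camera images.
- cup_center (a point): Coin cup, round stainless cup with its clip-on lid snapped shut, 0.2-0.5 kg with its coins. This point is on its axis half-way up (43.5 mm above the ledge); z axis up. Body 68 mm diameter, lid 71 mm diameter with flat top 53 mm above the ledge, and on the lid a plain upright round knob 20 mm diameter from 53 to 87 mm above the ledge. It starts standing within a thin dark ring inlaid flush in the ledge, right in front of the rod's handle and in its way.
- cup: The same coin cup; origin at the centre of its underside, z axis up.
- ring_free_c (a point): Centre of the free ring: a thin dark ring (76 mm inside, 86 mm outside diameter) inlaid flush in the white ledge, nothing standing on it; 130-200 mm to the left or right of the ring the cup starts on. No height, things slide freely over it.
- handle (a point): Middle of the rod's upright handle: a steel post 16 mm diameter, 75 mm tall, from 35 to 110 mm above the ledge (this point at 72.5 mm). The 10 mm rod joins it 60 mm above the ledge. This point's x axis runs along the rod into the sleeve; the handle is pulled the other way, along -x, roughly towards the robot.
- rod (a joint): How far the rod is drawn out of its sleeve (m): 0 fully home, stop at 0.125. An inner spring draws it home: about 2.2 N at 0, rising by 55 N per m (about 8 N at 0.1). Let go, it runs back.
- stand: Fixed grey stand (base plate 170 x 70 x 12 mm) that carries the aluminium sleeve, 28 mm diameter at its mouth, axis 60 mm above the ledge; its origin lies on the ledge under the sleeve, 50 mm behind the mouth; x axis along the sleeve, away from the pull. The handle stands 85 mm before the origin when the rod is home.
- mark: Length mark: straight thin dark strip inlaid flush in the ledge, 8 mm wide, 160 mm long, lying square across under the rod's path, 60 to 100 mm before the handle's home place and at first partly beneath the cup. Origin at the strip's middle; x axis along the rod as the handle's.
- loop0: Stiff amber resin bead loop, 61 mm across, 13 mm high, lying on the turntable (white round platter 206 mm diameter, top 18 mm above the ledge). Bystander; origin at its underside.
- loop1: A second such bead loop on the turntable. Bystander; origin at its underside.
- loop2: A third such bead loop on the turntable. Bystander; origin at its underside.
- nazar: Blue glass nazar bead, 32 mm disc, 8 mm thick, on the turntable. Bystander; origin at its underside.
- bell_button: Chrome spare doorbell button, 36 mm disc, 10 mm high, on the turntable. Bystander; origin at its underside.
- dish: Empty white ceramic dish, 90 mm diameter, 28 mm high, on the ledge to the other side of the cup from the free ring. Bystander; origin at its underside.
- tin: Flat round metal tin, 70 mm diameter, 23 mm high, on the ledge beside the stand. Bystander; origin at its underside.
There are look-alikes about, which are no part of the job. Leave any blue look-alike of the stand alone. Of the things shaped like the cup, the bare steel one is meant.

How it is judged:
By the outcome, as a careful person would: the job done as asked, in the order asked, and still so for the second after the job is handed in, while the arm keeps its last pose, push and grip.
It also fails if it takes over 45 s, if anything falls off the work surface, if the arm or the gripper's body presses on something with over 40 N, if the wrist force passes 120 N, or if a joint passes its speed limit or range.

## Working session

There is one attempt and no reset: what is moved stays moved. The work goes in short steps, Python scripts to look and compute and a tool call to move; the robot and the scene stay as the last step left them, time stands still between calls to the robot, and variables do not carry over. Pictures are saved under pics/ and viewed, and the job is handed in when it is done.

Besides the shell and the picture viewer there is one more tool, called after "Request:" as name([rows], argument=value, ...), one row to a line, values as JSON. arm_command: Moves the arm, as the interface text tells. Its arguments: {"type":"object","properties":{"motion":{"type":"array"},"squeeze":{"type":"number"}},"required":["motion"]}

```bash
ls; mkdir -p pics; python3 - <<'E'
from workcell import manip
import cv2
s=manip.sense(); print(s['time_s'],s['tcp_pos'],s['ee_rot'],manip.nose_length)
for n in ["scene","top","wrist"]:
    p=manip.camera_params(n); print(n,p)
    cv2.imwrite(f"pics/a_{n}.png",manip.grab_frame(n)[:,:,::-1])
E
```

```text
pics
0.0 [ 0.12162699 -0.51042271  0.21502332] [[ 9.72790723e-01  2.31685583e-01 -2.28440782e-05]
 [ 2.31685408e-01 -9.72789859e-01  1.32743477e-03]
 [ 2.85325012e-04 -1.29660887e-03 -9.99999119e-01]] 0.011
scene {'mtx': array([[362.41345724,   0.        , 245.42661835],
       [  0.        , 362.41345724, 187.07568571],
       [  0.        ,   0.        ,   1.        ]]), 'dist_coeffs': array([-0.11078733,  0.        ,  0.        ,  0.        ,  0.        ]), 'eye': array([0.93918384, 0.78366572, 0.68870799]), 'orientation': array([[-0.86707347,  0.31423839, -0.38657189],
       [ 0.49803982,  0.56519697, -0.65765395],
       [ 0.01182914, -0.76276249, -0.64657053]])}
top {'mtx': array([[462.664974  ,   0.        , 250.76932516],
       [  0.        , 462.664974  , 191.55473261],
       [  0.        ,   0.        ,   1.        ]]), 'dist_coeffs': array([-0.1662482,  0.       ,  0.       ,  0.       ,  0.       ]), 'eye': array([0.51575009, 0.17812387, 1.13438082]), 'orientation': array([[ 0.01861745, -0.99939101,  0.02951287],
       [-0.99958833, -0.01924939, -0.02127491],
       [ 0.02183006, -0.02910464, -0.99933797]])}
wrist {'mtx': array([[286.96714922,   0.        , 258.02490038],
       [  0.        , 286.96714922, 189.97403952],
       [  0.        ,   0.        ,   1.        ]]), 'dist_coeffs': array([-0.01469905,  0.        ,  0.        ,  0.        ,  0.        ]), 'eye': array([ 0.18807921, -0.49490457,  0.37297068]), 'orientation': array([[ 0.23118467, -0.93589295, -0.2658158 ],
       [-0.97290931, -0.22268639, -0.06211479],
       [-0.00106077,  0.27297465, -0.96202064]])}
```

View pics/a_scene.png

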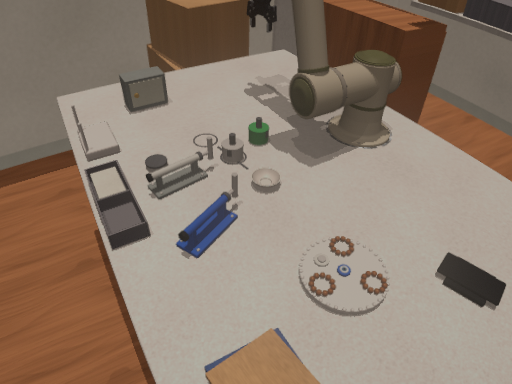

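View pics/a_top.png

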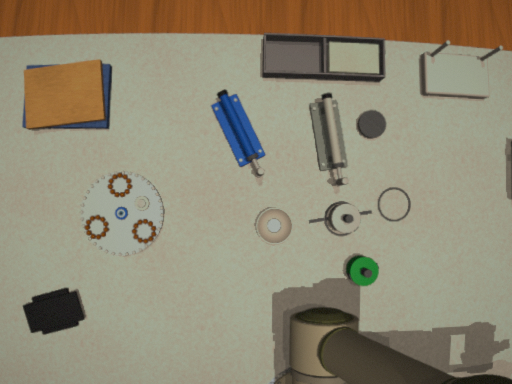

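View pics/a_wrist.png

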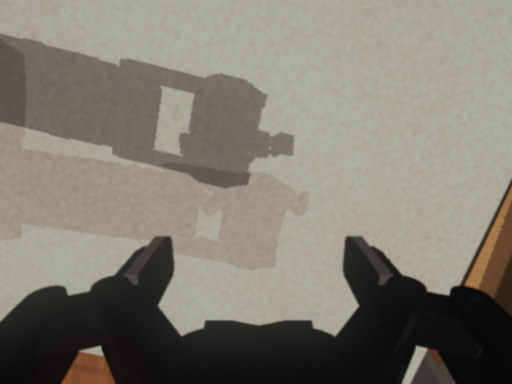

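The overview shows the steel cup at top-view (343,218), the free ring at (394,204), the handle at (342,180), and the mark strip either side of the cup at about (316,220) and (365,212). The green cup at (363,271) and the blue stand are decoys. Next I'll measure these.

```bash
cat > h.py <<'E'
import numpy as np, cv2
from workcell import manip
def ray(n,uv,p=None):
    p=p or manip.camera_params(n)
    u=cv2.undistortPoints(np.array(uv,float).reshape(-1,1,2),p['mtx'],p['dist_coeffs']).reshape(-1,2)
    d=np.c_[u,np.ones(len(u))]@np.array(p['orientation']).T
    return np.array(p['eye']),d/np.linalg.norm(d,axis=1)[:,None]
def plane(n,uv,z,p=None):
    e,d=ray(n,uv,p); return e+d*((z-e[2])/d[:,2])[:,None]
def tri(rs):
    A=np.zeros((3,3));b=np.zeros(3)
    for e,d in rs:
        P=np.eye(3)-np.outer(d,d);A+=P;b+=P@e
    x=np.linalg.solve(A,b); return x,[np.linalg.norm((np.eye(3)-np.outer(d,d))@(x-e)) for e,d in rs]
def proj(n,X,p=None):
    p=p or manip.camera_params(n);R=np.array(p['orientation']).T
    return cv2.projectPoints(np.array(X,float).reshape(-1,1,3),cv2.Rodrigues(R)[0],-R@p['eye'],p['mtx'],p['dist_coeffs'])[0].reshape(-1,2)
E
python3 - <<'E'
import cv2
a=cv2.imread('pics/a_top.png')[165:250,290:430]
cv2.imwrite('pics/b_top.png',cv2.resize(a,None,fx=5.6,fy=5.6,interpolation=cv2.INTER_CUBIC))
a=cv2.imread('pics/a_scene.png')[115:215,140:290]
cv2.imwrite('pics/b_scene.png',cv2.resize(a,None,fx=5,fy=5,interpolation=cv2.INTER_CUBIC))
E
```

```text
(no output)
```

View pics/b_top.png

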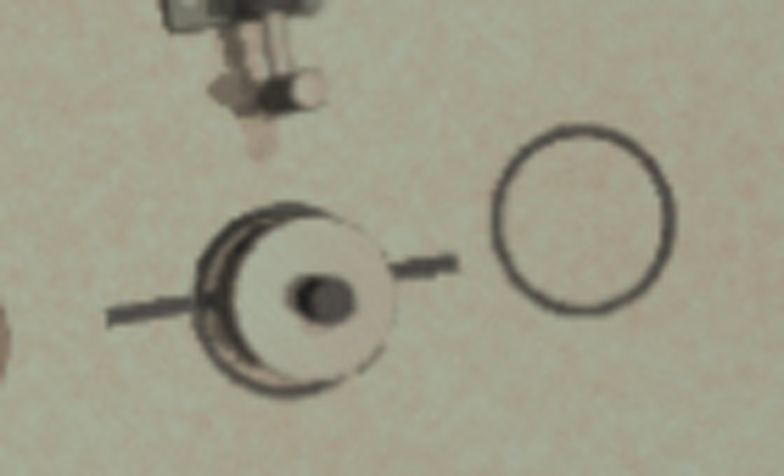

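View pics/b_scene.png

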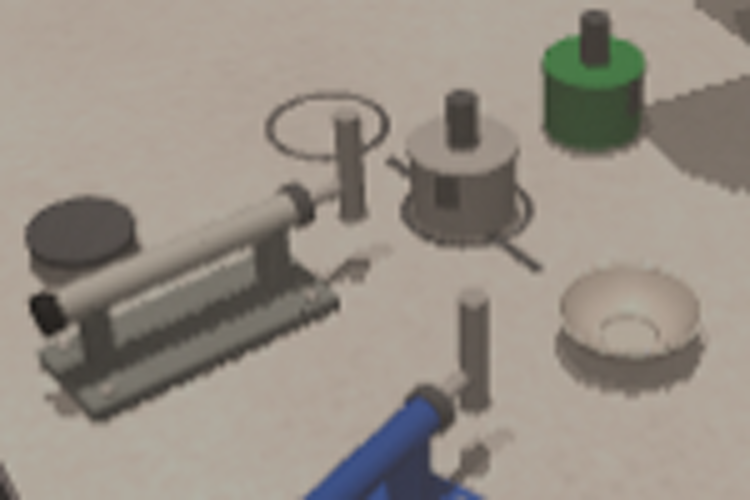

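```bash
python3 - <<'E'
from h import *
T=lambda u,v:((u+.5)/5.6-.5+290,(v+.5)/5.6-.5+165)
S=lambda u,v:((u+.5)/5-.5+140,(v+.5)/5-.5+115)
for n,t,s in [('knobtop',(332,300),(462,97)),('lid',(315,299),(462,143)),('handletop',(311,88),(347,117)),('ring',(584,219),(329,125)),('startring',(284,300),(467,205)),('markL',(108,317),(540,268)),('markR',(457,264),(390,160))]:
    e,d=ray('top',T(*t));e2,d2=ray('scene',S(*s))
    x,r=tri([(e,d[0]),(e2,d2[0])]); print(n,x.round(4),np.round(r,4))
    print('   top z0',plane('top',T(*t),0)[0].round(4),'scene z0',plane('scene',S(*s),0)[0].round(4))
for n,t,z in [('knob',(332,300),.087),('lid',(315,299),.053),('handle',(311,88),.11)]: print(n,plane('top',T(*t),z)[0].round(4))
E
```

```text
knobtop [ 0.4896 -0.0696  0.0876] [0.0005 0.0005]
   top z0 [ 0.4879 -0.0907  0.    ] scene z0 [ 0.4236 -0.1935  0.    ]
lid [ 0.4893 -0.0707  0.0527] [0.0003 0.0003]
   top z0 [ 0.4882 -0.083   0.    ] scene z0 [ 0.4517 -0.1413 -0.    ]
handletop [ 0.5747 -0.055   0.1075] [0.0008 0.0008]
   top z0 [ 0.5817 -0.0799  0.    ] scene z0 [ 0.5065 -0.2094  0.    ]
ring [ 0.5244 -0.2043  0.0021] [0.0015 0.0015]
   top z0 [ 0.5257 -0.2058  0.    ] scene z0 [ 0.5219 -0.2062  0.    ]
startring [ 0.4876 -0.0676  0.0059] [0.0002 0.0002]
   top z0 [ 0.4876 -0.069   0.    ] scene z0 [ 0.4836 -0.0749  0.    ]
markL [0.4785 0.0103 0.0031] [0.0006 0.0006]
   top z0 [0.479  0.0094 0.    ] scene z0 [0.4759 0.0072 0.    ]
markR [ 5.043e-01 -1.472e-01 -3.000e-04] [0.0004 0.0004]
   top z0 [ 0.5047 -0.1473  0.    ] scene z0 [ 0.5042 -0.1465  0.    ]
knob [ 0.49   -0.0701  0.087 ]
lid [ 0.4895 -0.0708  0.053 ]
handle [ 0.5753 -0.0549  0.11  ]
```

```bash
cat >> h.py <<'E'
def rel(target):
    s=manip.sense(); return s['ee_rot'].T@(np.array(target)-s['tcp_pos'])*100
E
python3 -c "
from h import *
print(rel([.44,-.072,.22]))"
```

```text
[ 41.13263309 -35.2845757   -0.44052779]
```

Request:
arm_command([
  [8.5,1.2,-1.0,0,0,0,0],
  [8.5,2.5,-2.1,0,0,0,0],
  [8.5,2.5,-2.1,0,0,0,0],
  [8.5,2.5,-2.1,0,0,0,0],
  [8.5,2.5,-2.1,0,0,0,0],
  [8.5,2.5,-2.1,0,0,0,0],
  [8.5,2.5,-2.1,0,0,0,0],
  [8.5,2.5,-2.1,0,0,0,0],
  [8.5,2.5,-2.1,0,0,0,0],
  [8.5,2.5,-2.1,0,0,0,0],
  [8.5,2.5,-2.1,0,0,0,0],
  [8.5,2.5,-2.1,0,0,0,0],
  [8.5,2.5,-2.1,0,0,0,0],
  [8.5,2.5,-2.1,0,0,0,0],
  [8.5,2.5,-2.1,0,0,0,0],
  [8.5,2.5,-2.1,0,0,0,0],
  [8.5,2.5,-2.1,0,0,0,0],
  [8.5,1.2,-1.0,0,0,0,0],
  [8.5,0,0,0,0,0,0],
])

```text
time_s: 1.73
tcp_pos: [0.4526, -0.0639, 0.2153]
ee_rot: [[0.972, 0.235, -0.0], [0.235, -0.972, 0.001], [-0.0, -0.001, -1.0]]
wrist_force: [0.7, -1.3, 0.3]
grip_width: 0.993
```

```bash
python3 - <<'E'
from h import *
s=manip.sense(); print(s['time_s'],s['tcp_pos'],manip.nose_length)
import pickle
p=manip.camera_params('wrist');im=manip.grab_frame('wrist')[:,:,::-1];pickle.dump(p,open('w1.pkl','wb'))
cv2.imwrite('pics/w1_raw.png',im)
cv2.imwrite('pics/w1.png',cv2.resize(im,(800,600),interpolation=cv2.INTER_CUBIC))
E
```

```text
1.7333 [ 0.45263108 -0.0638567   0.21529254] 0.011
```

View pics/w1.png

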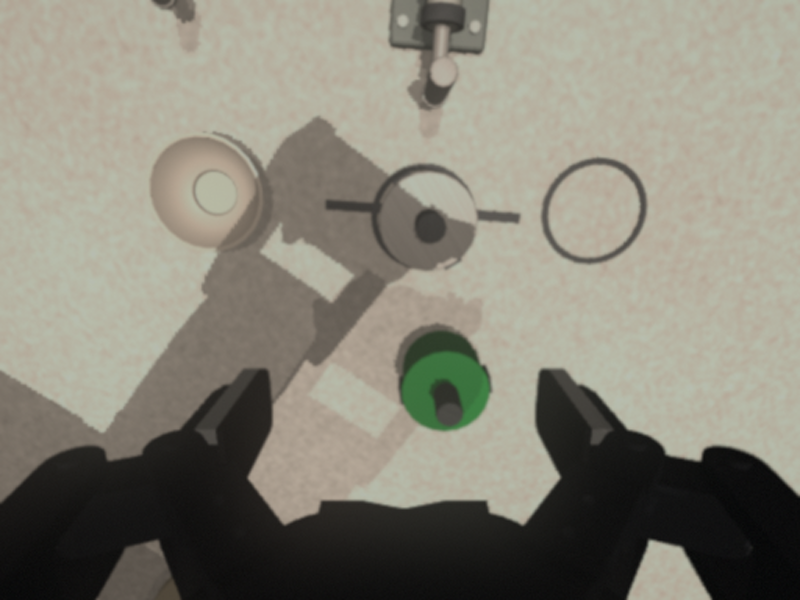

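The wrist view shows, in 800x600 pixels, the knob top at (430,226), the free ring centred at (594,210), the handle top at (444,71), and the mark ends at (327,205) and (519,217).

```bash
python3 - <<'E'
from h import *
import pickle
p=pickle.load(open('w1.pkl','rb'))
W=lambda u,v:((u+.5)/1.5625-.5,(v+.5)/1.5625-.5)
T=lambda u,v:((u+.5)/5.6-.5+290,(v+.5)/5.6-.5+165)
for n,w,t,z in [('knob',(430,226),(332,300),.087),('handle',(444,71),(311,88),.11),('ring',(594,210),(584,219),0),('mL',(327,205),(108,317),0),('mR',(519,217),(457,264),0)]:
    e,d=ray('w',W(*w),p);e2,d2=ray('top',T(*t))
    x,r=tri([(e,d[0]),(e2,d2[0])]);print(n,plane('w',W(*w),z,p)[0].round(4),plane('top',T(*t),z)[0].round(4),'tri',x.round(4),np.round(r,4))
print('above cup',rel([.4895,-.0703,.12]))
E
```

```text
knob [ 0.4896 -0.0722  0.087 ] [ 0.49   -0.0701  0.087 ] tri [ 0.4892 -0.0728  0.0769] [0.0007 0.0007]
handle [ 0.5738 -0.0569  0.11  ] [ 0.5753 -0.0549  0.11  ] tri [ 0.576  -0.0573  0.0996] [0. 0.]
ring [ 0.5251 -0.2074  0.    ] [ 0.5257 -0.2058  0.    ] tri [ 0.5252 -0.2     0.0173] [0.0003 0.0003]
mL [0.4775 0.0066 0.    ] [0.479  0.0094 0.    ] tri [ 0.4777  0.008  -0.0078] [0.0011 0.0011]
mR [ 0.5051 -0.1491  0.    ] [ 0.5047 -0.1473  0.    ] tri [ 0.504  -0.1584 -0.0366] [0.0006 0.0006]
above cup [3.54170912 1.38991673 9.5236558 ]
```

Request:
arm_command([
  [5,0.9,0.35,0,0,0,0],
  [5,0.9,0.35,1,0,0,0],
  [5,0.9,0.4,2,0,0,0],
  [5,0.9,0.4,2,0,0,0],
  [5,0,0,2,0,0,0],
  [5,0,0,2,0,0,0],
  [5,0,0,1,0,0,0],
  [5,0,0,0,0,0,0],
  [5,0,0,0,0,0,0],
], squeeze=30)

```text
time_s: 2.53
tcp_pos: [0.49, -0.073, 0.1161]
ee_rot: [[0.973, 0.231, 0.0], [0.231, -0.973, -0.0], [-0.0, 0.0, -1.0]]
wrist_force: [0.1, 0.0, 0.9]
grip_width: 0.587
```

```bash
python3 - <<'E'
from h import *
import pickle
p=manip.camera_params('wrist');im=manip.grab_frame('wrist')[:,:,::-1];pickle.dump(p,open('w2.pkl','wb'))
print(manip.nose_length,rel([.4897,-.0712,.075]))
cv2.imwrite('pics/w2.png',cv2.resize(im,(800,600),interpolation=cv2.INTER_CUBIC))
E
```

```text
0.011 [-0.03622911 -0.19668775  4.16669635]
```

View pics/w2.png

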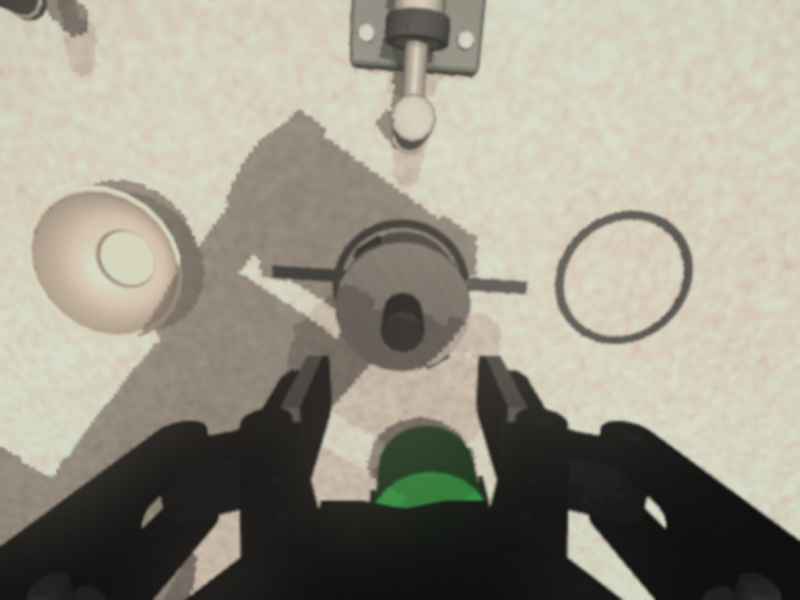

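The knob top at (403,337) sits midway between the pads at 328 and 478, so no sideways shift is needed. I'll check the other axis before descending.

```bash
python3 - <<'E'
from h import *
import pickle
p=pickle.load(open('w2.pkl','rb'))
W=lambda u,v:((u+.5)/1.5625-.5,(v+.5)/1.5625-.5)
for n,w,z in [('knob',(403,334),.087),('ring',(624,277),0),('hand',(413,118),.11),('mL',(274,271),0),('mR',(526,288),0),('startring',(401,290),0),('lid',(402,303),.053)]: print(n,plane('w',W(*w),z,p)[0].round(4))
p1=pickle.load(open('w1.pkl','rb'))
for a,b in [((430,226),(403,334)),((444,71),(413,118)),((594,210),(624,277))]:
    e,d=ray('w',W(*a),p1);e2,d2=ray('w',W(*b),p);print(tri([(e,d[0]),(e2,d2[0])]))
E
```

```text
knob [ 0.4882 -0.0733  0.087 ]
ring [ 0.5256 -0.2073  0.    ]
hand [ 0.5739 -0.0565  0.11  ]
mL [0.4787 0.0075 0.    ]
mR [ 0.5045 -0.1492  0.    ]
startring [ 0.485  -0.0727  0.    ]
lid [ 0.4922 -0.0718  0.053 ]
(array([ 0.49015248, -0.07230756,  0.0921935 ]), [np.float64(0.0005048217404161366), np.float64(0.0005048217404161324)])
(array([ 0.573809  , -0.05671586,  0.11043107]), [np.float64(0.00021052674191226464), np.float64(0.00021052674191218107)])
(array([ 0.5252528 , -0.20860595, -0.00258018]), [np.float64(0.00010003455976612139), np.float64(0.00010003455976614404)])
```

Request:
arm_command([
  [5,0,0,0.7,0,0,0],
  [5,0,0,1,0,0,0],
  [5,0,0,1,0,0,0],
  [5,0,0,1,0,0,0],
  [5,0,0,0.4,0,0,0],
  [5,0,0,0,0,0,0],
  [3,0,0,0,0,0,0],
  [3,0,0,0,0,0,0],
  [3,0,0,0,0,0,0],
])

```text
time_s: 3.33
tcp_pos: [0.4904, -0.0725, 0.075]
ee_rot: [[0.973, 0.232, 0.001], [0.232, -0.973, -0.0], [0.001, 0.001, -1.0]]
wrist_force: [0.5, -0.2, -0.5]
grip_width: 0.352
```

Request:
arm_command([
  [2.4,0,0,0,0,0,0],
  [2.0,0,0,0,0,0,0],
  [1.5,0,0,0,0,0,0],
  [1,0,0,0,0,0,0],
  [1,0,0,0,0,0,0],
  [1,0,0,0,0,0,0],
], squeeze=25)

```text
time_s: 3.83
tcp_pos: [0.4901, -0.0724, 0.0746]
ee_rot: [[0.973, 0.232, 0.0], [0.232, -0.973, -0.0], [0.0, 0.0, -1.0]]
wrist_force: [0.3, -0.3, -0.0]
grip_width: 0.117
```

```bash
python3 - <<'E'
from h import *
s=manip.sense();print(s['wrist_force'],s['wrist_torque'],s['grip_width']*8.54)
im=manip.grab_frame('wrist')[:,:,::-1]
cv2.imwrite('pics/w3.png',cv2.resize(im,(800,600),interpolation=cv2.INTER_CUBIC))
E
```

```text
[ 0.32242668 -0.31335759 -0.02792221] [-0.0780538   0.04297424  0.03677616] 0.9962409879350353
```

View pics/w3.png

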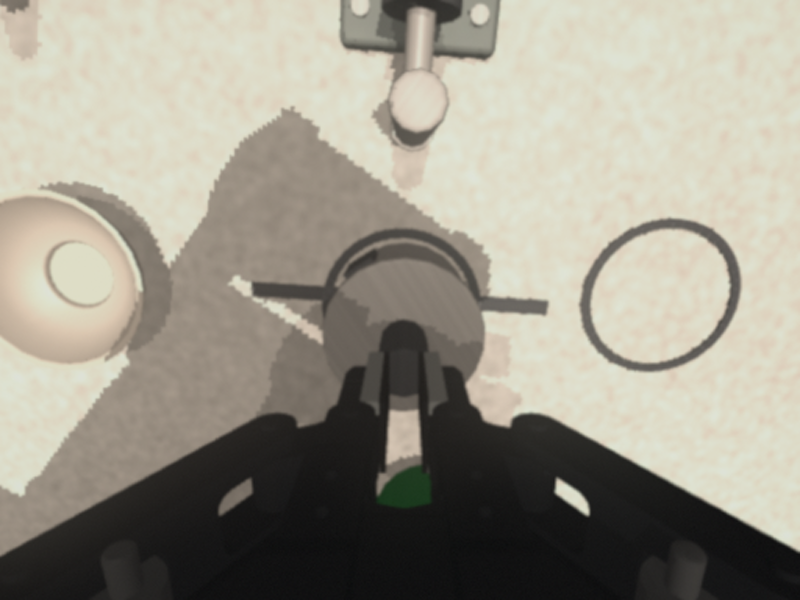

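```bash
python3 - <<'E'
from h import *
im=cv2.imread('pics/w3.png')[290:450,300:510]
im=cv2.convertScaleAbs(im,alpha=2.2,beta=10)
cv2.imwrite('pics/w3z.png',cv2.resize(im,None,fx=3.6,fy=3.6,interpolation=cv2.INTER_CUBIC))
s=manip.sense();t=s['tcp_pos'];R=s['ee_rot']
for w in (0,.01,.02):
  for z in (-.008,.011): print(w,z,(proj('wrist',[t+R@[0,k*w/2,z] for k in(-1,1)])*1.5625).round())
E
```

```text
0 -0.008 [[403. 365.]
 [403. 365.]]
0 0.011 [[403. 345.]
 [403. 345.]]
0.01 -0.008 [[389. 365.]
 [417. 365.]]
0.01 0.011 [[391. 345.]
 [415. 345.]]
0.02 -0.008 [[375. 365.]
 [431. 365.]]
0.02 0.011 [[378. 345.]
 [428. 345.]]
```

View pics/w3z.png

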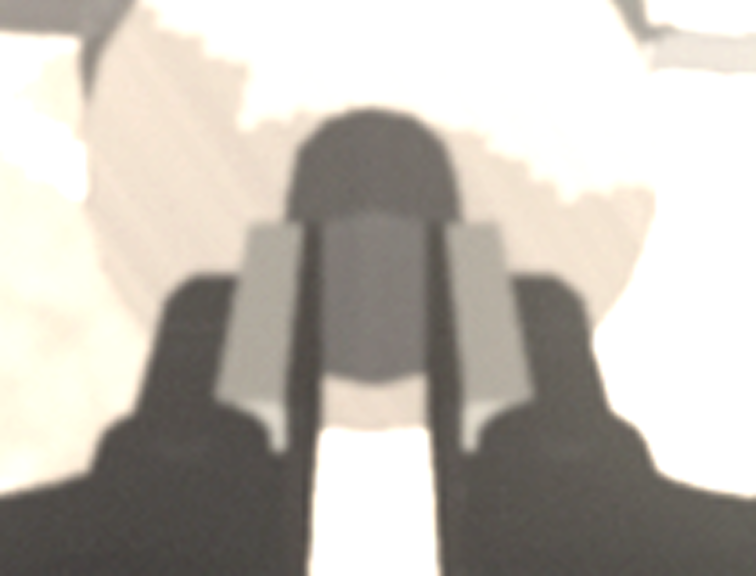

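```bash
python3 - <<'E'
from h import *
s=manip.sense();t=s['tcp_pos'];R=s['ee_rot']
for x in (0,.011):
 for w in (.01,.015,.02):
  print(x,w,[tuple((proj('wrist',[t+R@[x,w/2,z]])[0]*1.5625).round()) for z in (-.03,-.02,-.01,0,.011)])
print('knobtop',(proj('wrist',[[.4897,-.0725,.087]])*1.5625))
E
```

```text
0 0.01 [(np.float64(419.0), np.float64(394.0)), (np.float64(418.0), np.float64(380.0)), (np.float64(417.0), np.float64(367.0)), (np.float64(416.0), np.float64(356.0)), (np.float64(415.0), np.float64(345.0))]
0 0.015 [(np.float64(427.0), np.float64(394.0)), (np.float64(425.0), np.float64(380.0)), (np.float64(424.0), np.float64(367.0)), (np.float64(423.0), np.float64(356.0)), (np.float64(422.0), np.float64(345.0))]
0 0.02 [(np.float64(435.0), np.float64(394.0)), (np.float64(433.0), np.float64(380.0)), (np.float64(431.0), np.float64(367.0)), (np.float64(429.0), np.float64(356.0)), (np.float64(428.0), np.float64(345.0))]
0.011 0.01 [(np.float64(419.0), np.float64(362.0)), (np.float64(418.0), np.float64(350.0)), (np.float64(417.0), np.float64(339.0)), (np.float64(416.0), np.float64(329.0)), (np.float64(416.0), np.float64(319.0))]
0.011 0.015 [(np.float64(427.0), np.float64(362.0)), (np.float64(426.0), np.float64(350.0)), (np.float64(424.0), np.float64(339.0)), (np.float64(423.0), np.float64(329.0)), (np.float64(422.0), np.float64(319.0))]
0.011 0.02 [(np.float64(435.0), np.float64(362.0)), (np.float64(433.0), np.float64(350.0)), (np.float64(431.0), np.float64(339.0)), (np.float64(430.0), np.float64(329.0)), (np.float64(428.0), np.float64(319.0))]
knobtop [[402.93556046 371.26684935]]
```

The pads have closed to 10 mm and seem to cover the edges of the knob's top face, so they may have closed above the knob. I'll check from the scene camera.

```bash
python3 - <<'E'
from h import *
im=manip.grab_frame('scene')[:,:,::-1]
cv2.imwrite('pics/s3_raw.png',im)
im=cv2.convertScaleAbs(im[60:210,160:320],alpha=1.5,beta=10)
cv2.imwrite('pics/s3.png',cv2.resize(im,None,fx=4,fy=4,interpolation=cv2.INTER_CUBIC))
E
```

```text
(no output)
```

View pics/s3.png

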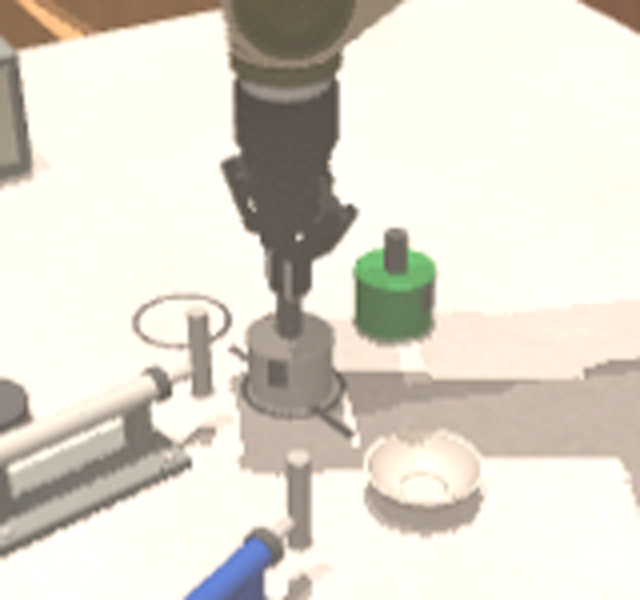

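The scene view agrees: the fingertips end at about the knob's top edge, roughly 20 to 30 mm higher than the nose-length figure implies. I'll reopen, go lower in stages and check.

Request:
arm_command([
  [3.5,0,0,0,0,0,0],
  [3.5,0,0,0,0,0,0],
  [3.5,0,0,0,0,0,0],
  [3.5,0,0,0,0,0,0],
  [3.5,0,0,0.5,0,0,0],
  [3.5,0,0,0.5,0,0,0],
  [3.5,0,0,0.5,0,0,0],
  [3.5,0,0,0.5,0,0,0],
  [3.5,0,0,0,0,0,0],
])

```text
time_s: 4.68
tcp_pos: [0.4895, -0.0722, 0.0534]
ee_rot: [[0.973, 0.232, -0.002], [0.232, -0.973, 0.001], [-0.002, -0.001, -1.0]]
wrist_force: [0.4, 0.4, -0.2]
grip_width: 0.41
```

```bash
python3 - <<'E'
from h import *
im=manip.grab_frame('scene')[:,:,::-1]
im=cv2.convertScaleAbs(im[100:180,190:280],alpha=1.5,beta=10)
a=cv2.resize(im,(400,355),interpolation=cv2.INTER_CUBIC)
im=manip.grab_frame('wrist')[:,:,::-1]
im=cv2.convertScaleAbs(im[170:300,170:340],alpha=1.8,beta=10)
b=cv2.resize(im,(400,306),interpolation=cv2.INTER_CUBIC)
b=cv2.copyMakeBorder(b,0,49,0,0,cv2.BORDER_CONSTANT)
cv2.imwrite('pics/s4.png',np.hstack([a,b]))
E
```

```text
(no output)
```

View pics/s4.png

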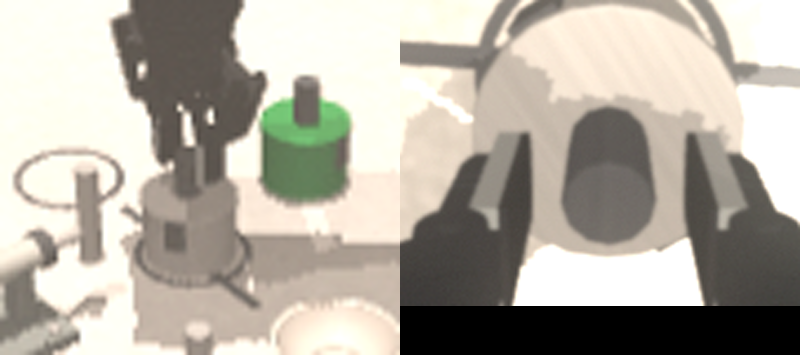

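```bash
python3 - <<'E'
from h import *
s=manip.sense();t=s['tcp_pos'];R=s['ee_rot']
for x in (0,.011):
  print(x,[(z,(proj('wrist',[t+R@[x,k*.0175,z] for k in(-1,1)])).round(1).tolist()) for z in (-.03,-.02,-.01,0,.011)])
# scene: tips
for z in (.055,.06,.065,.07,.075,.08,.087): 
  c=proj('scene',[[*(t+R@[0,k*.0175,0])[:2],z] for k in(-1,0,1)]); print(z,((c-[190,100])*400/90).round().tolist())
E
```

```text
0 [(-0.03, [[222.5, 252.3], [293.3, 252.3]]), (-0.02, [[224.7, 243.2], [291.1, 243.1]]), (-0.01, [[226.7, 235.1], [289.1, 235.1]]), (0, [[228.5, 228.0], [287.3, 228.0]]), (0.011, [[230.2, 221.0], [285.6, 221.0]])]
0.011 [(-0.03, [[221.7, 231.8], [294.1, 231.8]]), (-0.02, [[224.0, 223.8], [291.7, 223.8]]), (-0.01, [[226.1, 216.8], [289.7, 216.7]]), (0, [[227.9, 210.6], [287.9, 210.5]]), (0.011, [[229.7, 204.5], [286.1, 204.5]])]
0.055 [[201.0, 198.0], [184.0, 188.0], [168.0, 178.0]]
0.06 [[201.0, 193.0], [184.0, 182.0], [168.0, 173.0]]
0.065 [[200.0, 187.0], [184.0, 177.0], [168.0, 167.0]]
0.07 [[200.0, 181.0], [184.0, 171.0], [168.0, 161.0]]
0.075 [[200.0, 175.0], [184.0, 165.0], [167.0, 155.0]]
0.08 [[200.0, 168.0], [184.0, 159.0], [167.0, 149.0]]
0.087 [[200.0, 160.0], [184.0, 150.0], [167.0, 140.0]]
```

Request:
arm_command([
  [3.5,0,0,0.5,0,0,0],
  [3.5,0,0,0.4,0,0,0],
  [3.0,0,0,0,0,0,0],
  [2.5,0,0,0,0,0,0],
  [2,0,0,0,0,0,0],
  [1.5,0,0,0,0,0,0],
  [1.2,0,0,0,0,0,0],
  [1.0,0,0,0,0,0,0],
  [1.0,0,0,0,0,0,0],
  [1.0,0,0,0,0,0,0],
], squeeze=30)

```text
time_s: 5.62
tcp_pos: [0.4901, -0.0723, 0.0457]
ee_rot: [[0.973, 0.232, 0.0], [0.232, -0.973, 0.0], [0.0, -0.0, -1.0]]
wrist_force: [-0.8, 2.2, 1.9]
grip_width: 0.217
```

```bash
python3 - <<'E'
from h import *
s=manip.sense();print(s['grip_width']*8.54,s['wrist_force'])
im=manip.grab_frame('wrist')[:,:,::-1]
im=cv2.convertScaleAbs(im[170:300,170:340],alpha=1.8,beta=10)
cv2.imwrite('pics/s5.png',cv2.resize(im,None,fx=4,fy=4,interpolation=cv2.INTER_CUBIC))
E
```

```text
1.8554098271231574 [-0.75747663  2.20041588  1.90774569]
```

View pics/s5.png

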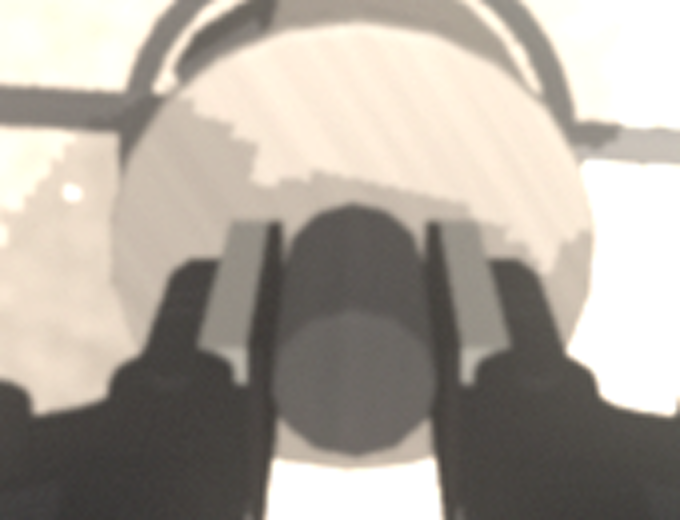

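The knob is gripped: the jaws stopped at about 1.9 cm against the knob and the forces are small. Next is the slide along tool y.

Request:
arm_command([
  [1,0,0.3,0,0,0,0],
  [1,0,0.5,0,0,0,0],
  [1,0.02,0.7,0,0,0,0],
  [1,0.02,0.7,0,0,0,0],
  [1,0.02,0.7,0,0,0,0],
  [1,0.02,0.7,0,0,0,0],
  [1,0.02,0.7,0,0,0,0],
  [1,0.02,0.7,0,0,0,0],
  [1,0.02,0.7,0,0,0,0],
  [1,0.02,0.7,0,0,0,0],
])

```text
time_s: 6.5
tcp_pos: [0.5066, -0.1345, 0.0459]
ee_rot: [[0.973, 0.231, 0.0], [0.231, -0.973, 0.001], [0.0, -0.001, -1.0]]
wrist_force: [-1.2, 5.9, 7.3]
grip_width: 0.224
```

Request:
arm_command([
  [1,0.02,0.7,0,0,0,0],
  [1,0.02,0.7,0,0,0,0],
  [1,0.02,0.7,0,0,0,0],
  [1,0.02,0.7,0,0,0,0],
  [1,0.02,0.7,0,0,0,0],
  [1,0.02,0.7,0,0,0,0],
  [1,0.02,0.7,0,0,0,0],
  [1,0.02,0.7,0,0,0,0],
  [1,0.02,0.7,0,0,0,0],
  [1,0,0.7,0,0,0,0],
  [1,0,0.4,0,0,0,0],
  [1,0,0.2,0,0,0,0],
  [1,0,0,0,0,0,0],
  [1,0,0,0,0,0,0],
  [1,0,0,0,0,0,0],
])

```text
time_s: 7.75
tcp_pos: [0.526, -0.2082, 0.0458]
ee_rot: [[0.973, 0.232, 0.0], [0.232, -0.973, -0.0], [0.0, 0.0, -1.0]]
wrist_force: [-0.2, 2.8, 5.0]
grip_width: 0.221
```

```bash
python3 - <<'E'
from h import *
import pickle
s=manip.sense();print(s['grip_width']*8.54,s['wrist_force'],s['tcp_pos'])
p=manip.camera_params('wrist');im=manip.grab_frame('wrist')[:,:,::-1];pickle.dump(p,open('w6.pkl','wb'))
cv2.imwrite('pics/w6.png',cv2.resize(im,(800,600),interpolation=cv2.INTER_CUBIC))
im=manip.grab_frame('top')[:,:,::-1];cv2.imwrite('pics/t6_raw.png',im)
im=manip.grab_frame('scene')[:,:,::-1];cv2.imwrite('pics/s6_raw.png',im)
cv2.imwrite('pics/s6.png',cv2.resize(im[90:190,140:290],None,fx=5,fy=5,interpolation=cv2.INTER_CUBIC))
E
```

```text
1.8879113022913265 [-0.23843516  2.78198213  4.97074171] [ 0.52599862 -0.20818972  0.04582202]
```

View pics/w6.png

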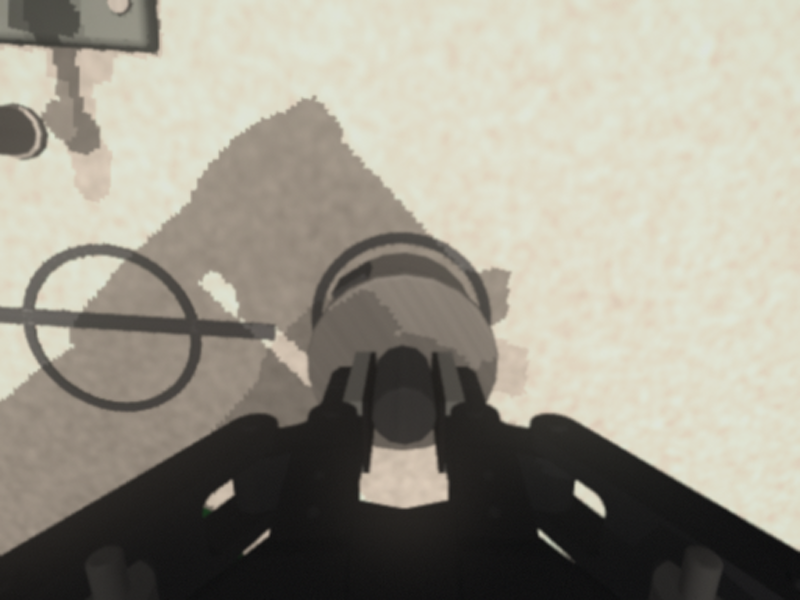

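View pics/s6.png

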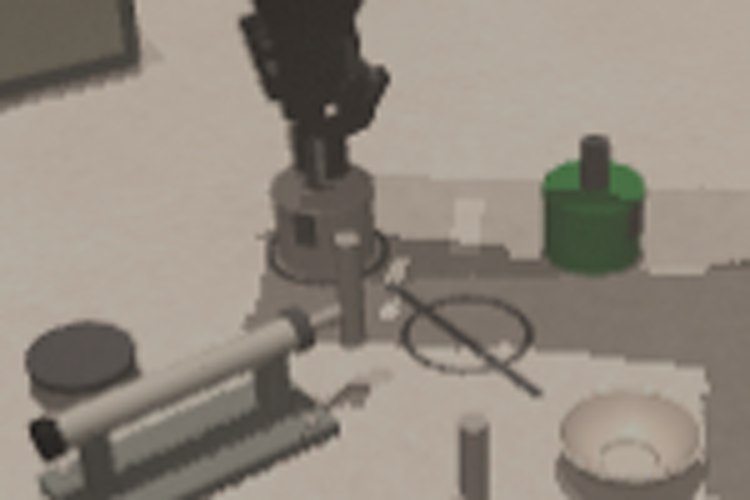

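The cup stands in the free ring and looks centred. The wrist view has the ring's far arc at v≈233 to 245. Checking numerically before I let go.

```bash
python3 - <<'E'
from h import *
import pickle
p=pickle.load(open('w6.pkl','rb'))
W=lambda u,v:((u+.5)/1.5625-.5,(v+.5)/1.5625-.5)
print('far ring outer',plane('w',W(402,233),0,p),'inner',plane('w',W(402,244),0,p))
for l,w,z in [('L out',(312,320),0),('R out',(493,315),0),('lid L',(308,355),.053),('lid R',(498,350),.053),('lid far',(402,276),.053),('knob',(404,412),.087)]: print(l,plane('w',W(*w),z,p)[0].round(4))
im=cv2.imread('pics/w6.png')[220:330,290:510]
cv2.imwrite('pics/w6z.png',cv2.resize(cv2.convertScaleAbs(im,alpha=1.5),None,fx=3.6,fy=3.6))
im=cv2.imread('pics/t6_raw.png')[170:240,350:440]
cv2.imwrite('pics/t6z.png',cv2.resize(cv2.convertScaleAbs(im,alpha=1.5),None,fx=8,fy=8,interpolation=cv2.INTER_CUBIC))
E
```

```text
far ring outer [[ 0.56547785 -0.19821178  0.        ]] inner [[ 0.56058899 -0.19936839  0.        ]]
L out [ 0.515  -0.1658  0.    ]
R out [ 0.5374 -0.2495  0.    ]
lid L [ 0.5216 -0.1737  0.053 ]
lid R [ 0.5394 -0.2402  0.053 ]
lid far [ 0.5581 -0.2001  0.053 ]
knob [ 0.5263 -0.2083  0.087 ]
```

View pics/w6z.png

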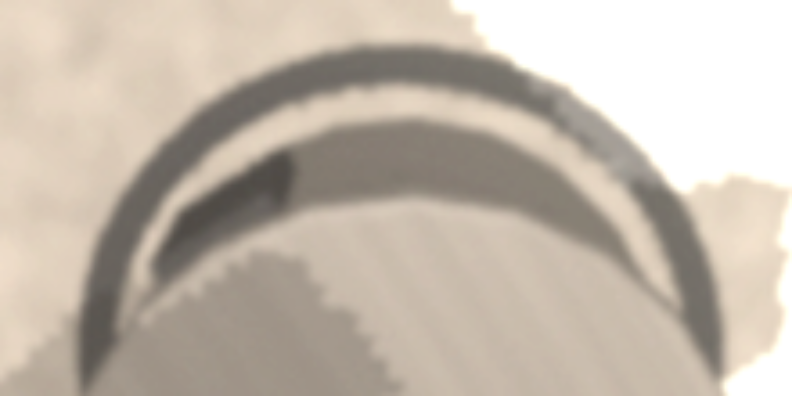

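View pics/t6z.png

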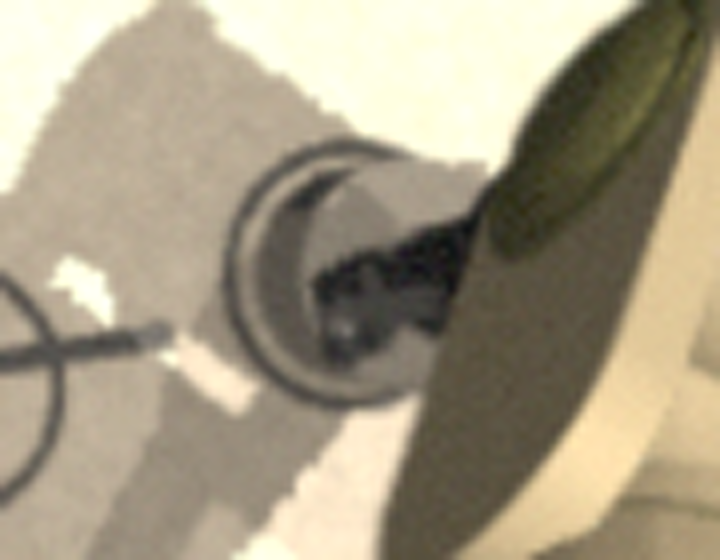

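The gap from ring to body is about 4.7 mm on the far side and 4.6 mm on the left (nominal 4 mm), so the cup is centred. I'll release, lift, move over the handle and turn about 4° to line up with the rod.

Request:
arm_command([
  [2.5,0,0,0,0,0,0],
  [3.5,0,0,0,0,0,0],
  [5,0,0,0,0,0,0],
  [5,0,0,0,0,0,0],
  [5,0,0,-0.5,0,0,0],
  [5,0,0,-1.5,0,0,0],
  [5,0,0,-2,0,0,0],
  [5,0,0,-2,0,0,0],
  [5,0,0,-2,0,0,0],
  [5,0,0,-1,0,0,0],
  [5,0.8,-1.3,0,0,0,0],
  [5,1.3,-2.2,0,0,0,0],
  [5,1.3,-2.2,0,0,0,0],
  [5,1.3,-2.2,0,0,0,0],
  [5,1.3,-2.2,0,0,0,0],
  [5,1.3,-2.2,0,0,0,0],
  [5,0.8,-1.3,0,0,0,0],
  [5,0,0,0,0,0,2],
  [5,0,0,0,0,0,2.1],
  [5,0,0,0,0,0,0],
])

```text
time_s: 9.57
tcp_pos: [0.5731, -0.0564, 0.1353]
ee_rot: [[0.987, 0.161, -0.0], [0.161, -0.987, 0.0], [-0.0, -0.0, -1.0]]
wrist_force: [0.3, -0.2, -0.6]
grip_width: 0.586
```

```bash
python3 - <<'E'
from h import *
import pickle
s=manip.sense();print(s['grip_width']*8.54,s['wrist_force'],s['tcp_pos'],rel([.574,-.0565,s['tcp_pos'][2]]))
p=manip.camera_params('wrist');im=manip.grab_frame('wrist')[:,:,::-1];pickle.dump(p,open('w7.pkl','wb'))
cv2.imwrite('pics/w7.png',cv2.resize(im,(800,600),interpolation=cv2.INTER_CUBIC))
im=manip.grab_frame('scene')[:,:,::-1];cv2.imwrite('pics/s7_raw.png',im)
cv2.imwrite('pics/s7.png',cv2.resize(im[90:190,140:290],None,fx=5,fy=5,interpolation=cv2.INTER_CUBIC))
E
```

```text
5.001534676340247 [ 0.27195269 -0.16790377 -0.57426195] [ 0.57305365 -0.05644284  0.13529562] [ 9.24844845e-02  2.08585179e-02 -4.69768299e-05]
```

View pics/w7.png

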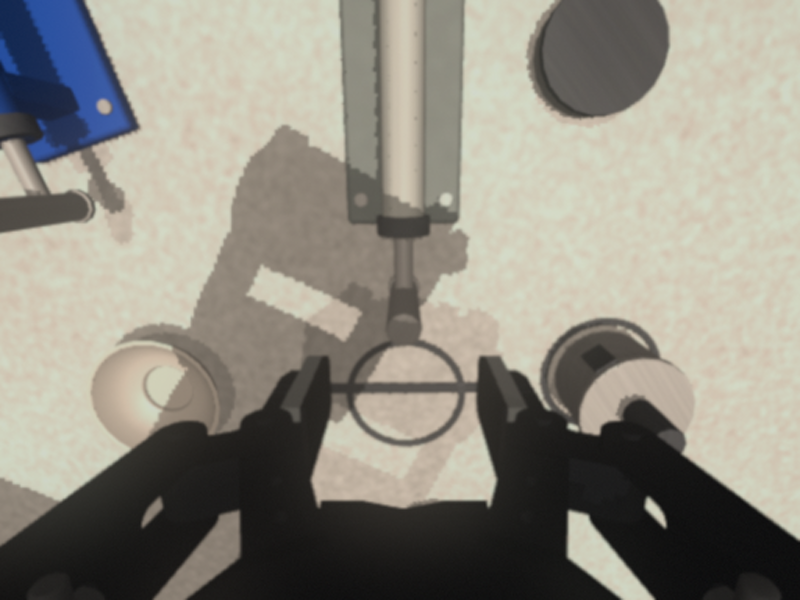

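View pics/s7.png

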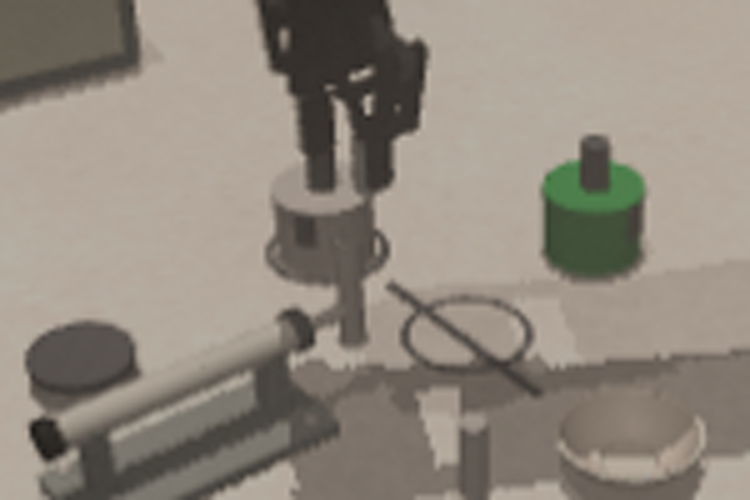

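The cup stays in its ring after release. In the wrist view the handle top is at (404,328) between the pads, and the mark line is level at v≈387.

```bash
python3 - <<'E'
from h import *
import pickle
p=pickle.load(open('w7.pkl','rb'))
W=lambda u,v:((u+.5)/1.5625-.5,(v+.5)/1.5625-.5)
h=plane('w',W(404,328),.11,p)[0];m=plane('w',W(403,387),0,p)[0];c=np.array([.987,.162,0])
m1,m2=plane('w',W(335,387),0,p)[0],plane('w',W(470,387),0,p)[0];print('mark dir deg',np.degrees(np.arctan2(m1[0]-m2[0],m2[1]-m1[1])))
print(h,m,(h-m)@c)
print('home base of handle?')
T=lambda u,v:((u+.5)/5.6-.5+290,(v+.5)/5.6-.5+165)
ht=plane('top',T(311,88),.11)[0]
mt=(plane('top',T(108,317),0)[0]+plane('top',T(457,264),0)[0])/2
print('top',(ht-mt)@c)
p2=pickle.load(open('w2.pkl','rb'))
print('w2',(plane('w',W(413,118),.11,p2)[0]-(plane('w',W(274,271),0,p2)[0]+plane('w',W(526,288),0,p2)[0])/2)@c)
E
```

```text
mark dir deg -170.7669560149896
[ 0.57544258 -0.05639582  0.11      ] [ 0.49165147 -0.0694293   0.        ] 0.08481324979061815
home base of handle?
top 0.08468756990506253
w2 0.08360947460332073
```

Request:
arm_command([
  [5,0.12,0,0.5,0,0,0],
  [5,0,0,1.5,0,0,0],
  [5,0,0,1.5,0,0,0],
  [5,0,0,1.5,0,0,0],
  [5,0,0,1.5,0,0,0],
  [5,0,0,1.2,0,0,0],
  [4,0,0,0.6,0,0,0],
  [3,0,0,0,0,0,0],
  [2.4,0,0,0,0,0,0],
  [1.8,0,0,0,0,0,0],
  [1.2,0,0,0,0,0,0],
  [0.6,0,0,0,0,0,0],
  [0.2,0,0,0,0,0,0],
  [0.2,0,0,0,0,0,0],
  [0.2,0,0,0,0,0,0],
  [0.2,0,0,0,0,0,0],
], squeeze=70)

```text
time_s: 11.0
tcp_pos: [0.5747, -0.0562, 0.0536]
ee_rot: [[0.987, 0.162, 0.001], [0.162, -0.987, 0.0], [0.001, -0.0, -1.0]]
wrist_force: [-1.0, 4.8, 6.7]
grip_width: 0.168
```

```bash
python3 - <<'E'
from h import *
import pickle
s=manip.sense();print(s['grip_width']*8.54,s['wrist_force'],s['tcp_pos'])
p=manip.camera_params('wrist');im=manip.grab_frame('wrist')[:,:,::-1];pickle.dump(p,open('w8.pkl','wb'))
cv2.imwrite('pics/w8.png',cv2.resize(im,(800,600),interpolation=cv2.INTER_CUBIC))
im=manip.grab_frame('scene')[:,:,::-1]
cv2.imwrite('pics/s8.png',cv2.resize(im[90:190,140:290],None,fx=5,fy=5,interpolation=cv2.INTER_CUBIC))
E
```

```text
1.4332660544433757 [-0.9749298   4.81207206  6.66301715] [ 0.57470848 -0.05619499  0.05358055]
```

View pics/w8.png

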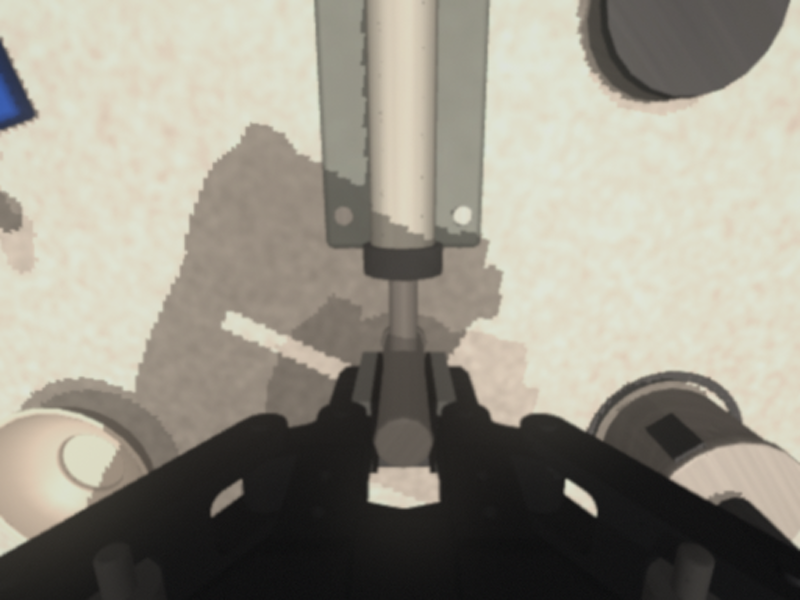

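View pics/s8.png

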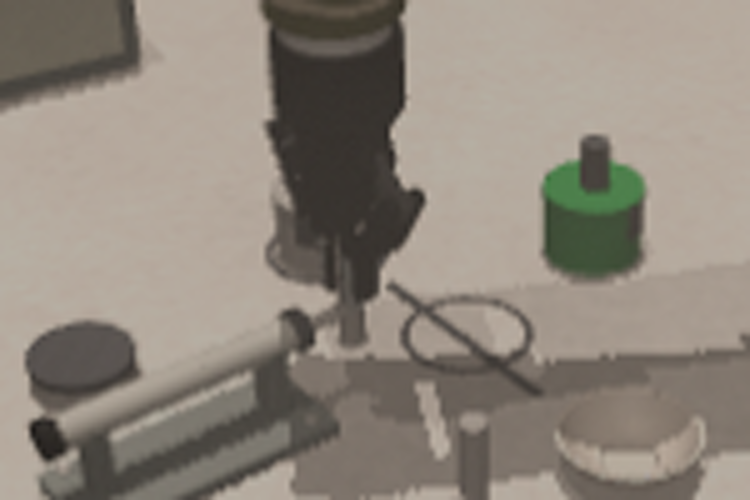

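The handle is gripped with the jaws stopped at about 1.4 cm. Pulling along the rod now.

Request:
arm_command([
  [0.2,-0.3,0,0,0,0,0],
  [0.2,-0.5,0,0,0,0,0],
  [0.2,-0.6,0,0,0,0,0],
  [0.2,-0.6,0,0,0,0,0],
  [0.2,-0.6,0,0,0,0,0],
  [0.2,-0.6,0,0,0,0,0],
  [0.2,-0.6,0,0,0,0,0],
  [0.2,-0.6,0,0,0,0,0],
  [0.2,-0.6,0,0,0,0,0],
  [0.2,-0.6,0,0,0,0,0],
  [0.2,-0.6,0,0,0,0,0],
  [0.2,-0.6,0,0,0,0,0],
  [0.2,-0.6,0,0,0,0,0],
  [0.2,-0.6,0,0,0,0,0],
  [0.2,-0.3,0,0,0,0,0],
  [0.2,-0.1,0,0,0,0,0],
  [0.2,0,0,0,0,0,0],
  [0.2,0,0,0,0,0,0],
])

```text
time_s: 12.6
tcp_pos: [0.4929, -0.07, 0.0536]
ee_rot: [[0.987, 0.161, 0.004], [0.161, -0.987, -0.0], [0.004, 0.001, -1.0]]
wrist_force: [6.3, 6.2, 3.0]
grip_width: 0.165
```

```bash
python3 - <<'E'
from h import *
import pickle
s=manip.sense();print(s['grip_width']*8.54,s['wrist_force'],s['tcp_pos'])
p=manip.camera_params('wrist');im=manip.grab_frame('wrist')[:,:,::-1];pickle.dump(p,open('w9.pkl','wb'))
cv2.imwrite('pics/w9.png',cv2.resize(im,(800,600),interpolation=cv2.INTER_CUBIC))
im=manip.grab_frame('scene')[:,:,::-1];cv2.imwrite('pics/s9_raw.png',im)
cv2.imwrite('pics/s9.png',cv2.resize(im[90:190,140:290],None,fx=5,fy=5,interpolation=cv2.INTER_CUBIC))
E
```

```text
1.410479264982509 [6.32512053 6.16250423 3.01254016] [ 0.49291263 -0.07004741  0.05357661]
```

View pics/w9.png

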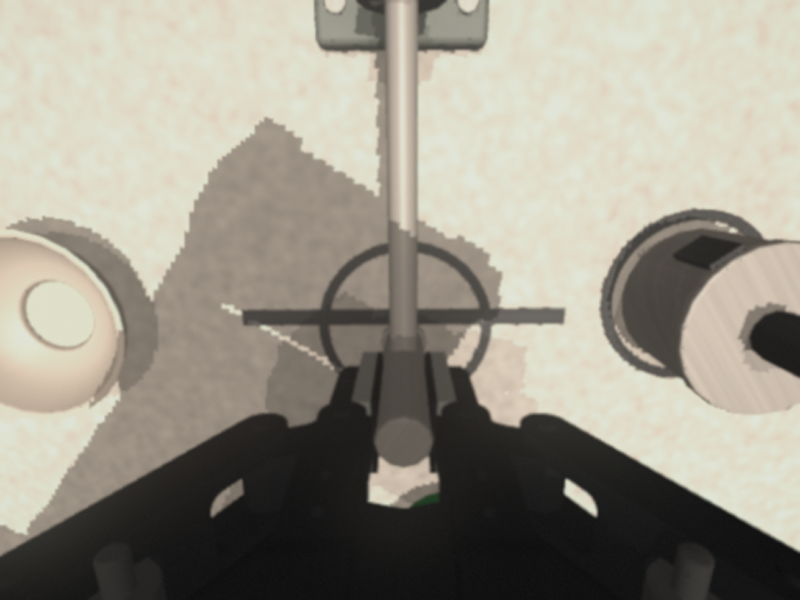

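View pics/s9.png

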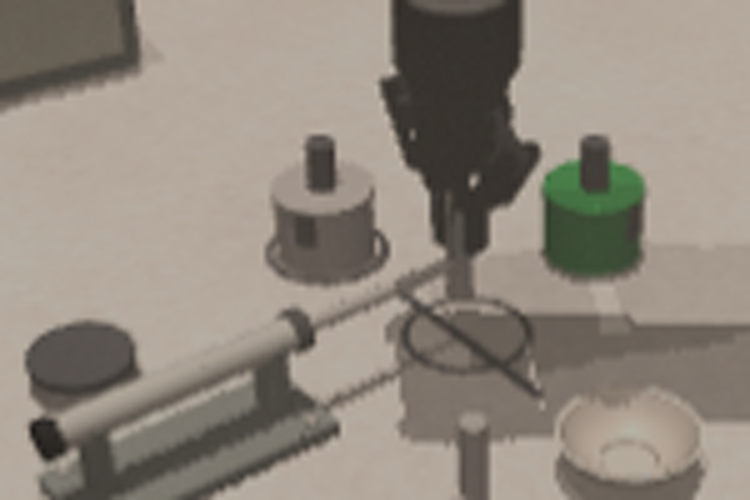

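```bash
python3 - <<'E'
from h import *
import pickle
p=pickle.load(open('w9.pkl','rb'));p8=pickle.load(open('w8.pkl','rb'))
W=lambda u,v:((u+.5)/1.5625-.5,(v+.5)/1.5625-.5)
c=np.array([.987,.162,0])
def top(f): # handle top disc: far/near edges
    return 0
h8=plane('w',W(403,441),.11,p8)[0]
h=plane('w',W(403,441),.11,p)[0]
mL=plane('w',W(243,317.5),0,p)[0];mR=plane('w',W(564,315.5),0,p)[0];m=(mL+mR)/2
print(h8,h,m,'rem',(h-m)@c, 'moved',(h8-h)@c, 'len',np.linalg.norm(mL-mR))
# sharp: scene ray, handle base at z=.035
S=lambda u,v:((u+.5)/5-.5+140,(v+.5)/5-.5+90)
hb=plane('scene',S(460,296),.035)[0]
ms=(plane('scene',S(540,393),0)[0]+plane('scene',S(390,285),0)[0])/2
print('scene',hb,ms,(hb-ms)@c)
# handle base home in scene s8, front-bottom
hb8=plane('scene',S(350,346),.035)[0];print('home',hb8,(hb8-hb)@c,(hb8-ms)@c)
for n in('w8','w9'):
    im=cv2.imread(f'pics/{n}.png')[330:490,330:480]
    cv2.imwrite(f'pics/{n}z.png',cv2.resize(cv2.convertScaleAbs(im,alpha=2.),None,fx=3.6,fy=3.6))
cv2.imwrite('pics/w89.png',np.hstack([cv2.imread('pics/w8z.png')[:, :400*1],cv2.imread('pics/w9z.png')[:, :400]]))
E
```

```text
[ 0.5753559  -0.05607241  0.11      ] [ 0.49339    -0.06991707  0.11      ] [ 0.49141497 -0.07047762  0.        ] rem 0.0020401711190029376 moved 0.08314317299705097 len 0.15961500093551742
scene [ 0.49286112 -0.06638621  0.035     ] [ 0.49005962 -0.06968983  0.        ] 0.0033002671056019
home [ 0.57764754 -0.05124529  0.035     ] 0.08613701856812125 0.08943728567372315
```

View pics/w89.png

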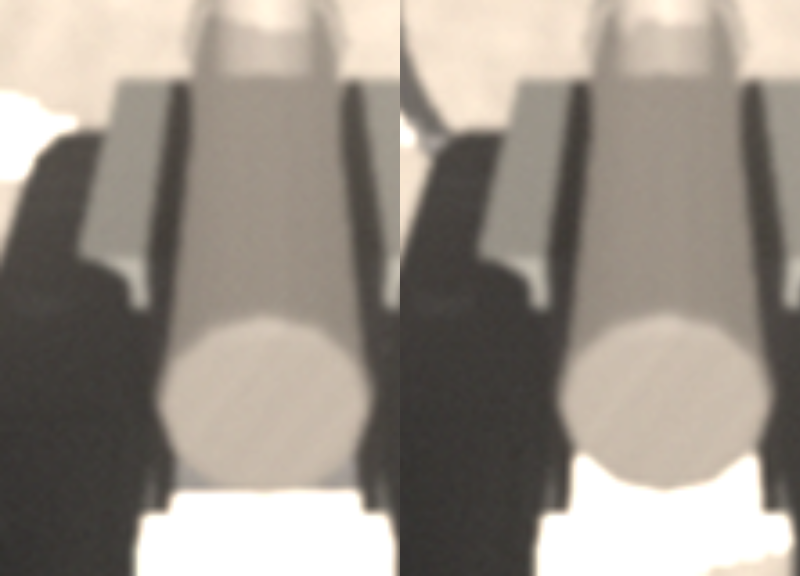

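The handle didn't slip in the grip. The views say 0.6 to 3.3 mm remain, mostly about 1.7 mm, so I'll pull that much further.

Request:
arm_command([
  [0.2,-0.1,0,0,0,0,0],
  [0.2,-0.07,0,0,0,0,0],
  [0.2,0,0,0,0,0,0],
  [0.2,0,0,0,0,0,0],
  [0.2,0,0,0,0,0,0],
  [0.2,0,0,0,0,0,0],
])

```text
time_s: 13.2
tcp_pos: [0.4913, -0.0703, 0.0536]
ee_rot: [[0.987, 0.161, 0.004], [0.161, -0.987, -0.0], [0.004, 0.001, -1.0]]
wrist_force: [5.7, 5.3, 3.4]
grip_width: 0.169
```

```bash
python3 - <<'E'
from h import *
s=manip.sense();print(s['grip_width']*8.54,s['wrist_force'],s['tcp_pos'],abs(s['joint_velocities']).max())
p=manip.camera_params('wrist');im=manip.grab_frame('wrist')[:,:,::-1]
a=cv2.resize(im,(800,600),interpolation=cv2.INTER_CUBIC);cv2.imwrite('pics/w10.png',a)
import pickle;pickle.dump(p,open('w10.pkl','wb'))
im=manip.grab_frame('scene')[:,:,::-1];cv2.imwrite('pics/s10_raw.png',im)
cv2.imwrite('pics/s10.png',cv2.resize(im[130:180,190:270],None,fx=10,fy=10,interpolation=cv2.INTER_CUBIC))
b=manip.grab_frame('top')[:,:,::-1];cv2.imwrite('pics/t10.png',b)
E
```

```text
1.4415048762362248 [5.71085698 5.25730141 3.44681872] [ 0.49130865 -0.07034641  0.05357679] 0.0016635504489305
```

View pics/s10.png

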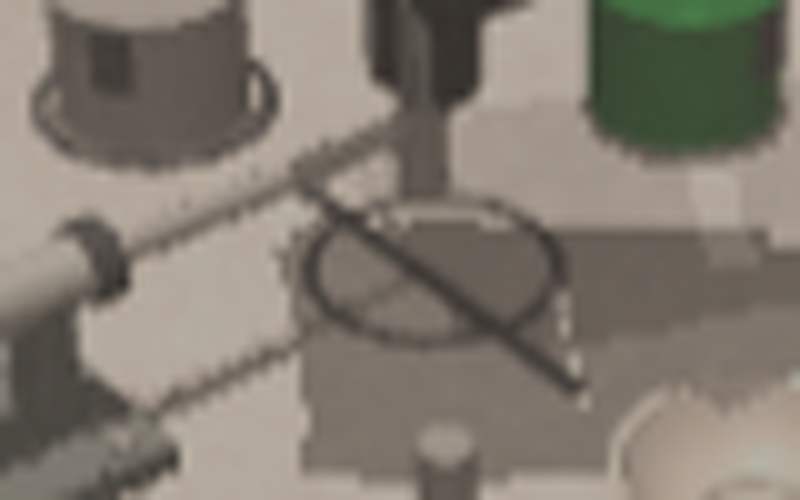

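View pics/w10.png

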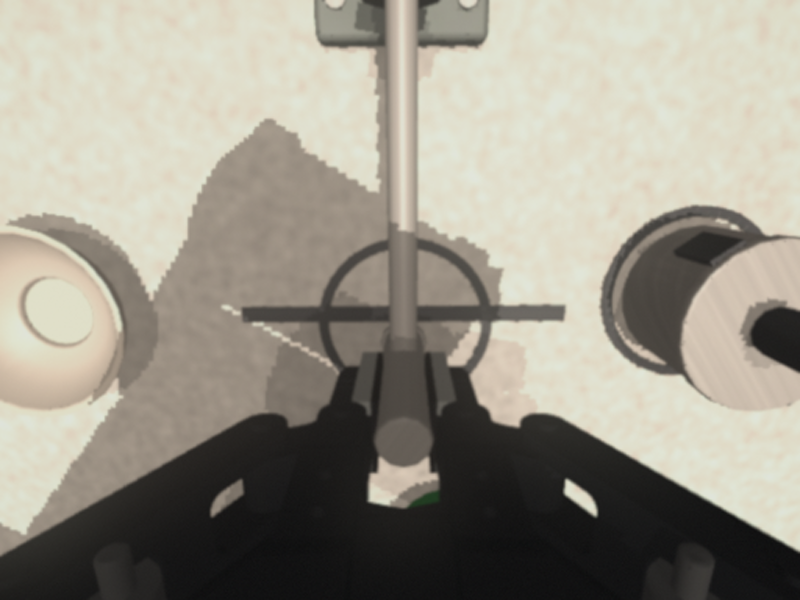

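View pics/t10.png

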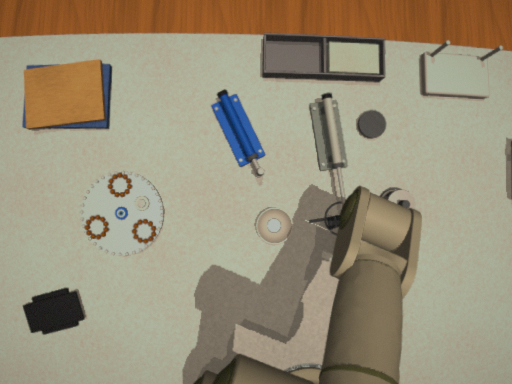

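```bash
python3 - <<'E'
from h import *
import pickle
c=np.array([.987,.162,0])
p=pickle.load(open('w10.pkl','rb'))
W=lambda u,v:((u+.5)/1.5625-.5,(v+.5)/1.5625-.5)
h=plane('w',W(403,441.5),.11,p)[0];m=(plane('w',W(243,314),0,p)[0]+plane('w',W(564,312.5),0,p)[0])/2
print('wrist',h,m,(h-m)@c)
S=lambda u,v:((u+.5)/10-.5+190,(v+.5)/10-.5+130)
ms=(plane('scene',S(582,387),0)[0]+plane('scene',S(303,180),0)[0])/2
# post silhouette axis at bottom: left 400 right 448; edge bottom ~197 => nearest rim point
e,d=ray('scene',S(423,197)); d=d[0]; v=e[:2]-ms[:2]; v/=np.linalg.norm(v)
rim=plane('scene',S(423,197),.035)[0]; hb=rim.copy(); hb[:2]-=.008*v
print('scene',hb,ms,(hb-ms)@c)
print('expected rim px',((proj('scene',[[*(ms[:2]+.008*v),.035]])-[190,130]+.5)*10-.5))
E
```

```text
wrist [ 0.49165662 -0.07020703  0.11      ] [ 0.49151271 -0.07048829  0.        ] 0.00018760291548084297
scene [ 0.48960711 -0.07082721  0.035     ] [ 0.48787641 -0.06505386  0.        ] 0.0007729224020923453
expected rim px [[436.40244735 204.50558044]]
```

The wrist view puts the handle 0.2 mm off the mark and the scene view 0.8 mm. The arm is at rest and the bystanders look unmoved, so I'll hand in.

```bash
python3 -c "
from workcell import manip
manip.sign_off()"
```

```text
the job is handed in; nothing more can be done
```

The job is handed in. The coin cup stands in the free ring, and the arm is still gripping the rod's handle and holding it at rest over the length mark.

- **Cup:** I held it by its knob and slid it about 14 cm along the ledge, pressing down lightly so it never lifted. Before I let go, the gap between ring and cup was about 4.7 mm on the far side and 4.6 mm on the left, against 4 mm nominal. After release it stayed upright in the ring.
- **Rod:** I drew it out about 85 mm and held it with a 70 N squeeze, and the handle did not slip. My last check had the handle 0.2 mm from the mark line in the wrist view and about 0.8 mm in the coarser scene view. The wrist force was about 9 N and the joints were practically still. About 13 s had passed.
- **Other things:** In the last top view the turntable's things, the dish, the tin and the look-alike stand were where they started. The arm hid the green cup there, but the scene view showed it in place.

**What disagreed:**
- **First grasp missed:** The pads closed just above the knob without moving anything, because the fingertips were about 20 mm behind the TCP point instead of 11 mm ahead. I saw this in two views and went about 3 cm lower.
- **Camera differences:** The cameras differed by about 2 mm sideways. After the main pull, estimates of what was left ranged from 0.6 to 3.3 mm. I used 1.7 mm, which the last views bore out.

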